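# Open the wax mould and stand the casting on the cooling slab

### The job

Press the red release button on the wax mould so that its lid springs fully open, then take the red wax plaque out and stand it upright on its plain foot edge, casting stub up, in the middle of the cork pad on the cooling slab and square to it. Set it down without dropping it, leave it standing by itself with the mould open, and do not disturb the cold plaques or anything else on the bench.

Things in the scene. Friction and masses are not known exactly. Their poses are not given: they have to be found in the camera images.
- mould: Lower half of a hinged aluminium wax mould, fixed. Origin on the table under its middle; x points from its front (latch, robot's side within 0.25 rad) to its hinge, z up. Foot 190 x 140 x 8 mm; block 158 x 112 mm, top at z = 30; core 68 x 50 mm, centred, top at z = 50, the plaque lies on it. Latch housing x -90 to -55, y -50 to -14, top z = 45. Left or right of the robot
- lid (a joint): mould lid's angle, rad: 0 = shut and latched, 1.75 = open at its stop, standing up on the hinge side. Once unlatched it springs open by itself within about 0.7 s and stays. Hollow aluminium cover, 8 mm walls; shut it covers mould x -52 to 52, y -45 to 45, z 30 to 80 mm, with core and plaque inside; the stub lies in a 22 mm wide slot in its front wall
- lid_hinge (a point): point on the lid's hinge axis (which runs along mould y), at mould x = 62, y = 0, z = 30 mm
- release (a joint): travel of the red release button, m: 0 = up, 0.006 = fully down. It is pressed straight down against a spring (about 1 N at first, 4 N at the bottom, plus friction); the latch lets go at about 4 mm
- release_top (a point): centre of the top of the red release button, 22 mm across, on the latch housing at the mould's front: mould x = -74.5, y = -32, top at z = 55 mm, 10 mm above the housing
- pattern: red wax plaque, about 65 g, 72 (x) x 58 (y) x 14 (z) mm, lying face up on the core in the shut mould, axes as the mould's. Origin: centre of its underside as it lies; z its face normal. A stub 12 mm across, 14 mm long sticks out of the middle of its -x edge (mould's front); its +x edge (58 x 14 mm) is the plain foot edge. Its long sides overhang the core by 4 mm, 20 mm above the block
- pattern_middle (a point): centre of the red plaque's solid body (origin + 7 mm along its z)
- pattern_foot (a point): centre of the red plaque's plain foot edge (36 mm from its middle along its +x)
- slab: white marble cooling slab, 110 (x) x 300 (y) x 20 mm high, fixed; origin on the table under its middle; on the other side of the robot's x axis from the mould, its own x pointing away from the robot within 0.2 rad. In a row on it near y = -100, 0 and 100 mm: the cork pad and two cold plaques, in any order
- pad: cork pad 46 (x) x 80 (y) x 3 mm fixed on the slab; origin at the centre of its underside (z = 20 mm), axes as the slab's. The plaque's 58 mm foot shall run along the pad's y, its faces along the pad's +x and -x
- cold_brown: dark brown cold wax plaque standing on the slab, 14 (x) x 58 (y) x 72 mm high plus a 12 mm stub on top; origin at the centre of its foot; loose
- cold_green: green cold wax plaque with a round top standing on the slab, 14 (x) x 58 (y) x 79 mm high plus a 12 mm stub; origin at the centre of its foot; loose
- tumbler: dark steel tumbler, 66 mm across, 130 mm high, standing between mould and slab; origin at its foot; loose
- lamp: small glass spirit lamp beside the mould, 46 mm across, 54 mm high; origin at its foot; loose. Farther out stand fixed machines: on the right a round blue wax injector, axis at x = 0.50, y = -0.635 m, 190 mm across, 315 mm high, its nozzle reaching to y = -0.475; on the left a hot plate with a pan, x 0.43 to 0.69, y 0.49 to 0.73 m, up to 170 mm high
- scrub_pad: green scrubbing pad 65 x 100 x 10 mm lying on the table in front of the slab; origin at the centre of its underside; loose
- wax_tool: wooden-handled wax modelling tool about 155 mm long, 10 mm thick, lying in front of the mould; origin near the middle of its handle, on the table; x along it
- wax_lump: lump of brown wax 42 x 34 x 32 mm behind the slab; origin at its underside; loose
- paper_cup: white paper cup 76 mm across, 95 mm high, at the back between mould and slab; origin at its foot; loose. Behind it, beyond x = 0.73 m, a fixed row: wax tray 28 mm high (y 0.13 to 0.47 m), bottle 205 mm high (x = 0.86, y = 0.075), clear tool box 85 mm high (y -0.23 to 0.03; from x = 0.76), turntable with sculpture 190 mm high (x = 0.81, y = -0.42, 200 mm across)
- brush: wooden-handled brush about 165 mm long, 12 mm thick, lying near the robot between mould and slab; origin on the table below its handle; x along it towards the bristles

How it is judged:
By the outcome, as a careful person would: the job done as asked, in the order asked, and still so for the second after the job is handed in, with the robot touching nothing.
It also fails if it takes over 64 s, if anything falls off the work surface, if the arm or the gripper's body presses on something with over 40 N, if the wrist force passes 120 N, or if a joint passes its speed limit or range.

### The arm

A 7-joint arm with a two-finger parallel gripper is mounted at the origin on the work surface. World frame = base frame: x ahead of the robot, y to its left, z up, the work surface at z = 0. Lengths are in mm, angles in degrees, forces in N, time in s.
With the tool pointing down it reaches from about 350 to 900 mm from the base axis. Payload 7.2 kg.
Tool frame: the origin (TCP) lies between the finger pads; the fingertips stand 14 mm ahead of it and the grasp point (between the pads) lies 5 mm behind it; z points along the fingers, y is the direction in which the jaws open and shut (so a half turn about z gives the same grasp; the last joint's range is limited). The gripper opens to 85 mm and grips with 20 to 120 N. Pads are 22 mm wide; open, the fingers measure 114 mm over their backs; the gripper's body (76 mm by 85 mm) begins 54 mm behind the grasp point. The pads swing forward as they close: fully open they stand 13 mm farther back than shut.
Start: joints at [-79.996, 23.554, -0.728, 91.456, 0.321, 64.991, -4.71], TCP at [150.273, 606.668, 245.297] pointing down, gripper open.
Joint ranges: [-169.25, 169.25], [-16.82, 113.86], [-84.01, 82.57], [7.8, 145.47], [-59.2, 239.2], [7.22, 106.19], [-163.78, 163.78]. Speed limits (degrees/s): [136.94, 136.94, 172.46, 172.46, 180, 180, 180].

### API

Orientations are given as [roll, pitch, yaw] about the fixed x, y, z axes, in that order (R = Rz(yaw) Ry(pitch) Rx(roll)).
In Python, from rig import ctrl gives the robot as it stands.
- The arm moves only by the tool jog_arm, never from a script. Its argument "increments" is a list of rows, each an object with "travel": the shift along the tool's x, y, z in m, a list of three; "rotation": the turn, a rotation vector about the tool's x, y, z in rad, a list of three; "gripper": the opening, from 0 (shut) to 1 (fully open). In form: [{"travel": [x, y, z], "rotation": [wx, wy, wz], "gripper": gripper}, ...]. A call has 1 to 10 rows; each row is the pose to reach, as a shift and turn from the pose measured when the call began, along the tool's axes at that moment; what a row does not reach only later rows make up. A row lasts 1/8 s, in which the tool goes at most 62.5 mm and 10.7 degrees, less where a joint would pass 70% of its speed; a pose out of reach is approached as far as the arm can. A call with a gripper value outside its range is refused whole. The fingers move at their own pace and stop on an object; "grip_force" is the grip in N (left out, the last holds). Time passes only in rows, so rows that repeat a pose let the fingers close. It gives the time, the measured TCP pose, the force and the opening at its end, in the units of the state.
- ctrl.get_obs(): the state, without advancing time (a new reading comes with each control period).
- ctrl.read_camera(name): name is "scene" or "side" or "wrist"; returns the picture (480x640x3 uint8, blue, green, red); there is no depth.
- ctrl.camera_model(name): a dict with "fov_y" (degrees; the focal length in pixels is half the picture's height over the tangent of half this angle, whatever the lens; pixels are square), "cx", "cy" (the principal point, pixels), "extrinsics" (4x4, takes a point from camera to world coordinates). Camera axes: x right, y down, z forward; pixel columns grow to the right and rows downward; lengths in mm; the calibration is good to about 2 mm. The wrist camera is an equidistant fisheye: a pixel r from the principal point sees the ray r / f radians off the axis. A picture is of the moment at which its call begins: read the wrist's pose just before it. camera_model takes no time and is no camera call; for the wrist camera it gives the pose at the moment of the call.
- ctrl.hand_in(): hands the job in, once; it reports no verdict.
The state is a dict: "time_s": time; "q": joint angles; "qvel": joint speeds; "tau": joint torques, N m; "eef_pos": TCP position; "tool_rot": TCP orientation; "contact_force": force on the tool from outside, world axes, zero at the start; "moment": the same for the moment, N m; "width": finger opening in mm.
Only numpy, scipy, OpenCV 4.12 (cv2) and the standard library are available. Lean on these libraries where they do the work, as an engineer would, in place of code of your own. Each camera call takes 0.05 s, during which the arm holds its last target. There are 200 camera calls.

## Working session

There is one attempt and no reset: what is moved stays moved. The work goes in short steps, Python scripts to look and compute and a tool call to move; the robot and the scene stay as the last step left them, time stands still between calls to the robot, and variables do not carry over. Pictures are saved under pics/ and viewed, about 8 in all and at most 12, crops included, and the job is handed in when it is done.

Besides the shell and the picture viewer there is one more tool, called after "Emit:" as a command line: name --argument value ..., lists and objects as JSON in quotes. jog_arm: Moves the arm, as the interface text tells. Its arguments: {"type":"object","properties":{"increments":{"type":"array","items":{"type":"object","properties":{"travel":{"type":"array","items":{"type":"number"}},"rotation":{"type":"array","items":{"type":"number"}},"gripper":{"type":"number"}}}},"grip_force":{"type":"number"}},"required":["increments"]}

```bash
ls; mkdir -p pics; python3 - <<'E'
from rig import ctrl
import cv2,numpy as np
o=ctrl.get_obs();print(o)
for n in ("scene","side"):
    m=ctrl.camera_model(n);print(n,m)
    cv2.imwrite(f"pics/{n}0.png",ctrl.read_camera(n))
E
```

```text
pics
{'time_s': 0.0, 'q': array([-79.99731804,  23.59926385,  -0.72742089,  91.50471532,
         0.31923692,  64.99395618,  -4.71216499]), 'qvel': array([-0.02906839, -0.03841871,  0.03183176, -0.07078544,  0.04926561,
       -0.10633527, -0.02085981]), 'tau': array([-1.47961873e-03, -6.00624418e+01,  6.81882240e-01, -2.99419373e+01,
        1.38165956e-02,  1.04382337e-02, -2.37490633e-05]), 'eef_pos': array([150.17268123, 606.17480805, 244.45659669]), 'tool_rot': array([-1.79904255e+02,  5.76394765e-03,  1.66087182e+02]), 'contact_force': array([-0.84639331,  1.09164717,  0.19883508]), 'moment': array([0.04290276, 0.00266172, 0.01593009]), 'width': 85.32554770584612}
scene {'fov_y': 53.650820454667794, 'cx': 314.62958843067315, 'cy': 237.3171100275728, 'extrinsics': array([[-7.64822851e-01,  5.22397953e-01, -3.77023057e-01,
         8.67026468e+02],
       [ 6.44064639e-01,  6.06326861e-01, -4.66420924e-01,
         3.66876252e+02],
       [-1.50581297e-02, -5.99556600e-01, -8.00190688e-01,
         7.13045782e+02],
       [ 0.00000000e+00,  0.00000000e+00,  0.00000000e+00,
         1.00000000e+00]])}
side {'fov_y': 45.78846816932548, 'cx': 313.9606145094894, 'cy': 223.98296691287018, 'extrinsics': array([[ 7.78069734e-01, -3.90688956e-01,  4.91904085e-01,
        -2.70365882e+01],
       [-6.28171158e-01, -4.80276296e-01,  6.12156578e-01,
        -7.24547734e+02],
       [-2.91294196e-03, -7.85300464e-01, -6.19107984e-01,
         8.16499383e+02],
       [ 0.00000000e+00,  0.00000000e+00,  0.00000000e+00,
         1.00000000e+00]])}
```

View pics/scene0.png

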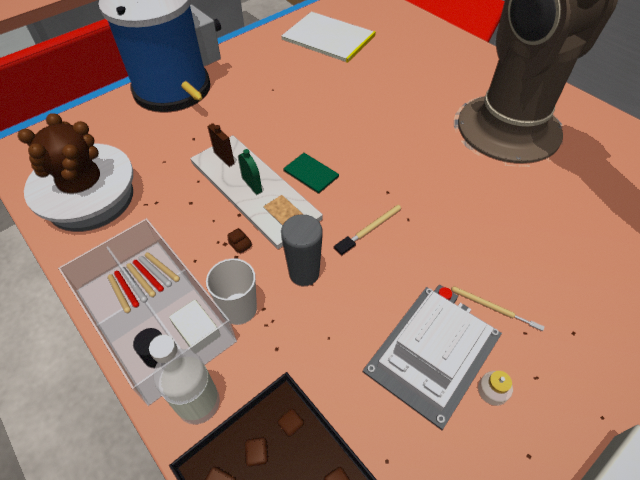

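View pics/side0.png

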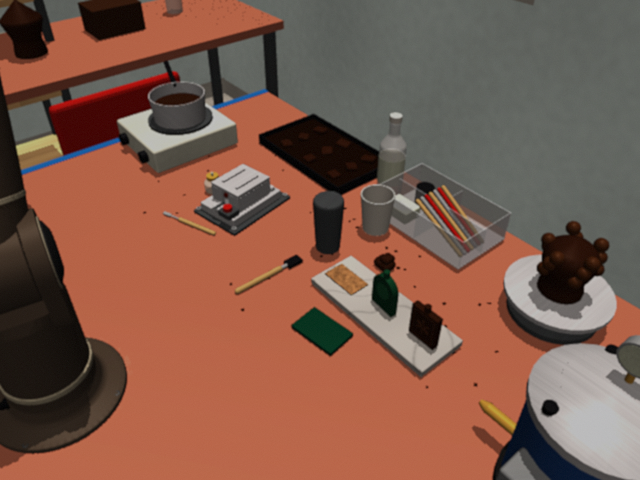

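The scene view shows the mould shut at about (435,350), button at (446,293), lamp at (497,388). The slab runs from (240,140) to (300,235) with the pad at (284,210) nearest the tumbler. I'll enlarge both areas.

```bash
python3 - <<'E'
import cv2,numpy as np
a=cv2.imread("pics/scene0.png")
c1=cv2.resize(a[275:435,355:515],(640,640),interpolation=cv2.INTER_CUBIC)[:, :]
c2=cv2.resize(a[120:260,180:340],(640,560),interpolation=cv2.INTER_CUBIC)
c1=cv2.resize(a[280:430,360:510],None,fx=2.66,fy=2.66,interpolation=cv2.INTER_CUBIC)
c2=cv2.resize(a[115:265,185:335],None,fx=2.66,fy=2.66,interpolation=cv2.INTER_CUBIC)
cv2.imwrite("pics/crop0.png",np.hstack([c1,c2]));print(c1.shape)
E
```

```text
(399, 399, 3)
```

View pics/crop0.png

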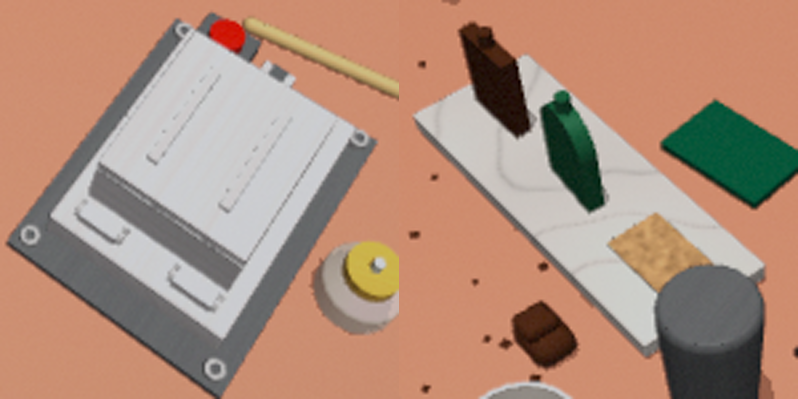

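```bash
cat > h.py <<'E'
import numpy as np, cv2
from rig import ctrl
from scipy.optimize import least_squares
from scipy.spatial.transform import Rotation as R
def proj(m,P):
    E=m["extrinsics"];p=(np.asarray(P,float)-E[:3,3])@E[:3,:3]
    f=240/np.tan(np.radians(m["fov_y"]/2))
    if m.get("fish"):
        r=np.linalg.norm(p[:,:2],axis=1);th=np.arctan2(r,p[:,2])
        return np.c_[m["cx"],m["cy"]]+f*(th/r)[:,None]*p[:,:2]
    return np.c_[m["cx"],m["cy"]]+f*p[:,:2]/p[:,2:]
def ray(m,uv):
    f=240/np.tan(np.radians(m["fov_y"]/2));d=(np.asarray(uv,float)-[m["cx"],m["cy"]])/f
    r=np.linalg.norm(d,axis=1,keepdims=True)
    c=np.c_[d*np.sin(r)/r,np.cos(r)] if m.get("fish") else np.c_[d,np.ones(len(d))]
    return c@m["extrinsics"][:3,:3].T
def at(m,uv,z):
    d=ray(m,uv);o=m["extrinsics"][:3,3];return o+d*((z-o[2])/d[:,2])[:,None]
def W(p,L):
    c,s=np.cos(p[2]),np.sin(p[2]);L=np.asarray(L,float)
    return np.c_[p[0]+c*L[:,0]-s*L[:,1],p[1]+s*L[:,0]+c*L[:,1],L[:,2]]
def fit(m,L,uv,x0):
    r=least_squares(lambda p:(proj(m,W(p,L))-uv).ravel(),x0,x_scale=[100,100,.3],loss="soft_l1")
    return r.x,np.round((proj(m,W(r.x,L))-uv),1)
E
python3 - <<'E'
from h import *
m=ctrl.camera_model("scene")
s=399/150
uv=np.array([(178,20),(375,142),(10,243),(218,397),(228,35)])/s+[360,280]
L=[(-95,-70,8),(-95,70,8),(95,-70,8),(95,70,8),(-74.5,-32,55)]
p,e=fit(m,L,uv,[550,300,0]);print("mould",p,np.degrees(p[2]));print(e.tolist())
print("button",W(p,[(-74.5,-32,55)]))
uv=np.array([(131,57),(16,117),(365,265),(248,345)])/s+[185,115]
L=[(-55,-150,20),(55,-150,20),(-55,150,20),(55,150,20)]
q,e=fit(m,L,uv,[550,-250,0]);print("slab",q,np.degrees(q[2]));print(e.tolist())
uv=np.array([(258,213),(210,243)])/s+[185,115]
print("padcorners",at(m,uv,23),W(q,[(-23,60,23),(23,60,23)]))
uv=np.array([[303,229],[303,275],[232,275],[497,380],[447,208]])
for u,z,n in zip(uv,[130,0,95,54,0],["tumbler top","","cup top","lamp top",""]):print(n,at(m,[u],z))
import sys
o=ctrl.get_obs();w=ctrl.camera_model("wrist");print(w)
E
```

```text
mould [5.37690200e+02 2.48953987e+02 1.93202320e-01] 11.069677542424836
[[-0.6, -0.8], [1.4, 0.1], [-1.8, -0.6], [0.7, 1.1], [-0.1, -0.1]]
button [[470.72039934 203.24517056  55.        ]]
slab [ 5.48440061e+02 -2.15856712e+02  5.10230382e-03] 0.29234047471800817
[[-0.4, -1.5], [-0.5, -0.8], [1.9, 0.2], [-0.1, 1.1]]
padcorners [[ 523.827568   -155.59483661   23.        ]
 [ 567.70872666 -155.34570975   23.        ]] [[ 525.1342236  -155.97484528   23.        ]
 [ 571.13362483 -155.74014032   23.        ]]
tumbler top [[595.61088331   2.83669669 130.        ]]
 [[600.46021285   1.64656462   0.        ]]
cup top [[719.02931671 -20.99648769  95.        ]]
lamp top [[523.63796508 342.38941794  54.        ]]
 [[288.47992114  65.58556181   0.        ]]
{'fov_y': 65.70646984690485, 'cx': 324.1682779535083, 'cy': 238.31254546150066, 'extrinsics': array([[ 2.40574917e-01,  9.18743823e-01,  3.13103013e-01,
         6.95015619e+01],
       [ 9.70627595e-01, -2.26914819e-01, -7.99483366e-02,
         6.27227488e+02],
       [-2.40432688e-03,  3.23139989e-01, -9.46348121e-01,
         3.73309839e+02],
       [ 0.00000000e+00,  0.00000000e+00,  0.00000000e+00,
         1.00000000e+00]])}
```

```bash
cat >> h.py <<'E'
def rot(rpy): return R.from_euler("xyz",rpy,degrees=True)
def go(pos,Rt,o=None):
    o=o or ctrl.get_obs();R0=rot(o["tool_rot"])
    t=R0.inv().apply(np.asarray(pos)-o["eef_pos"])/1000;r=(R0.inv()*Rt).as_rotvec()
    print("t",round(o["time_s"],2),"travel",t.round(4).tolist(),"rotation",r.round(4).tolist(),"q",o["q"].round(0).tolist())
def down(yaw,tilt=0,spin=0):
    "tool pointing down, x away from heading 'yaw'(deg); tilt fwd deg from vertical; spin about tool z"
    return R.from_euler("z",yaw,degrees=True)*R.from_euler("y",-tilt,degrees=True)*R.from_euler("xyz",[180,0,180],degrees=True)*R.from_euler("z",spin,degrees=True)
E
python3 - <<'E'
from h import *
print(down(11).as_matrix().round(2))
go([471,203,200],down(11.07))
E
```

```text
[[-0.98 -0.19 -0.  ]
 [-0.19  0.98  0.  ]
 [-0.    0.   -1.  ]]
t 0.1 travel [-0.4084, -0.3143, 0.045] rotation [-0.0015, -0.0002, -0.4359] q [-80.0, 24.0, -1.0, 91.0, 0.0, 65.0, -5.0]
```

Emit:
jog_arm --increments '[{"travel":[-0.408,-0.314,0.045],"rotation":[0,0,-0.436],"gripper":0},{"travel":[-0.408,-0.314,0.045],"rotation":[0,0,-0.436],"gripper":0},{"travel":[-0.408,-0.314,0.045],"rotation":[0,0,-0.436],"gripper":0},{"travel":[-0.408,-0.314,0.045],"rotation":[0,0,-0.436],"gripper":0},{"travel":[-0.408,-0.314,0.045],"rotation":[0,0,-0.436],"gripper":0},{"travel":[-0.408,-0.314,0.045],"rotation":[0,0,-0.436],"gripper":0},{"travel":[-0.408,-0.314,0.045],"rotation":[0,0,-0.436],"gripper":0},{"travel":[-0.408,-0.314,0.045],"rotation":[0,0,-0.436],"gripper":0},{"travel":[-0.408,-0.314,0.045],"rotation":[0,0,-0.436],"gripper":0},{"travel":[-0.408,-0.314,0.045],"rotation":[0,0,-0.436],"gripper":0}]'

```text
time_s: 1.35
eef_pos: [470.9, 202.5, 199.7]
tool_rot: [-179.9, -0.1, -169.1]
contact_force: [-0.3, 0.2, 1.0]
width: 0.0
```

```bash
cat >> h.py <<'E'
def wrist(name):
    m=ctrl.camera_model("wrist");m["fish"]=True;im=ctrl.read_camera("wrist")
    cv2.imwrite(f"pics/{name}.png",im);np.save(f"pics/{name}.npy",m,allow_pickle=True);return m,im
def red(im):
    h=cv2.cvtColor(im,cv2.COLOR_BGR2HSV);k=(((h[...,0]<6)|(h[...,0]>174))&(h[...,1]>200)&(h[...,2]>90)).astype(np.uint8)
    n,l,s,c=cv2.connectedComponentsWithStats(k);return [(s[i,4],s[i,:4].tolist(),c[i].round(1).tolist()) for i in range(1,n) if s[i,4]>60]
E
python3 - <<'E'
from h import *
m,im=wrist("w1");o=ctrl.get_obs();print(o["eef_pos"],o["tool_rot"],o["width"],o["q"])
for r in red(im):print(r,at(m,[r[2]],55))
go([471,203,200],down(11.07),o)
E
```

```text
[470.13073388 204.05256116 199.7875931 ] [-1.79945925e+02 -7.74273182e-02 -1.68923219e+02] -0.2922277655036133 [-35.33546813  15.30648335   7.74621328 110.4033918   -2.46759336
  54.5382527   74.65130583]
(np.int32(554), [311, 209, 27, 26], [324.2, 221.7]) [[467.47944661 202.14802093  55.        ]]
(np.int32(89), [32, 403, 34, 43], [51.1, 429.1]) [[ 839.95716348 -126.01361944   55.        ]]
t 1.4 travel [-0.0007, -0.0012, -0.0002] rotation [-0.0009, -0.0014, 0.0001] q [-35.0, 15.0, 8.0, 110.0, -2.0, 55.0, 75.0]
```

View pics/w1.png

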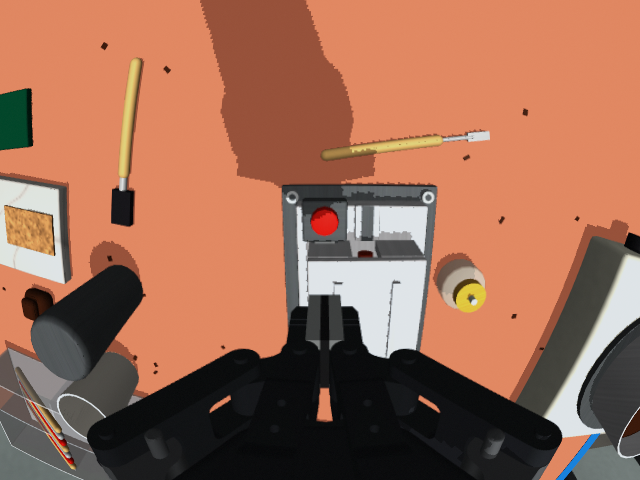

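The wrist picture shows the button at (324,222), the mould foot's front corners at (283,186) and (438,186), and the shut fingertips at about (325,300). The lamp is at (463,285), clear of the work.

```bash
python3 - <<'E'
from h import *
m=np.load("pics/w1.npy",allow_pickle=True).item()
c=at(m,[(283,186),(438,186)],8);print(c,np.linalg.norm(c[1]-c[0]),np.degrees(np.arctan2(*(c[1]-c[0])[[1,0]]))-90)
uv=np.array([(283,186),(438,186),(324.2,222.5)]);L=[(-95,-70,8),(-95,70,8),(-74.5,-32,55)]
print(fit(m,L,uv,[540,250,.2]))
go([469,202.5,63.5],down(11.07))
E
```

```text
[[455.59413463 162.87135773   8.        ]
 [427.94320012 298.88353638   8.        ]] 138.79440522040923 11.491482366207862
(array([5.34901925e+02, 2.49010881e+02, 1.98261694e-01]), array([[-1.3, -0.3],
       [ 0. ,  0. ],
       [ 0.9,  0.2]]))
t 1.4 travel [0.0012, -0.0012, 0.1363] rotation [-0.0009, -0.0014, 0.0001] q [-35.0, 15.0, 8.0, 110.0, -2.0, 55.0, 75.0]
```

Emit:
jog_arm --increments '[{"travel":[0.001,-0.001,0.06],"rotation":[0,0,0],"gripper":0},{"travel":[0.001,-0.001,0.105],"rotation":[0,0,0],"gripper":0},{"travel":[0.001,-0.001,0.125],"rotation":[0,0,0],"gripper":0},{"travel":[0.001,-0.001,0.131],"rotation":[0,0,0],"gripper":0},{"travel":[0.001,-0.001,0.134],"rotation":[0,0,0],"gripper":0},{"travel":[0.001,-0.001,0.136],"rotation":[0,0,0],"gripper":0},{"travel":[0.001,-0.001,0.1365],"rotation":[0,0,0],"gripper":0},{"travel":[0.001,-0.001,0.1365],"rotation":[0,0,0],"gripper":0}]'

```text
time_s: 2.4
eef_pos: [469.8, 203.3, 64.0]
tool_rot: [-180.0, 0.0, -168.9]
contact_force: [-0.8, 1.5, 3.8]
width: 0.1
```

```bash
python3 - <<'E'
from h import *
print(ctrl.get_obs()["contact_force"])
m,im=wrist("w2")
for r in red(im):print(r,at(m,[r[2]],64))
E
```

```text
[-0.77384113  1.49333969  3.75887824]
(np.int32(337), [298, 285, 42, 21], [316.0, 293.3]) [[454.05545716 197.66625125  64.        ]]
(np.int32(100), [418, 398, 22, 15], [428.8, 403.7]) [[504.75456688 262.56179107  64.        ]]
```

Emit:
jog_arm --increments '[{"travel":[0.0,0.0,0.001],"rotation":[0,0,0],"gripper":0},{"travel":[0.0,0.0,-0.05],"rotation":[0,0,0],"gripper":0.3},{"travel":[0.02,0.0,-0.1],"rotation":[0,0,0],"gripper":1},{"travel":[0.04,0.0,-0.15],"rotation":[0,0,0],"gripper":1},{"travel":[0.04,0.0,-0.15],"rotation":[0,0,0],"gripper":1},{"travel":[0.04,0.0,-0.15],"rotation":[0,0,0],"gripper":1}]'

```text
time_s: 3.2
eef_pos: [430.6, 195.1, 213.6]
tool_rot: [-180.0, 0.0, -168.9]
contact_force: [-0.0, -0.9, -0.2]
width: 85.4
```

```bash
python3 - <<'E'
from h import *
m,im=wrist("w3");print(ctrl.get_obs()["eef_pos"])
for r in red(im):print(r,at(m,[r[2]],64))
E
```

```text
[430.39720942 195.04193049 212.93608873]
(np.int32(450), [311, 252, 26, 24], [323.4, 263.4]) [[463.50200711 201.34522419  64.        ]]
(np.int32(4173), [328, 294, 66, 80], [359.2, 338.6]) [[529.70398609 246.97067813  64.        ]]
```

View pics/w3.png

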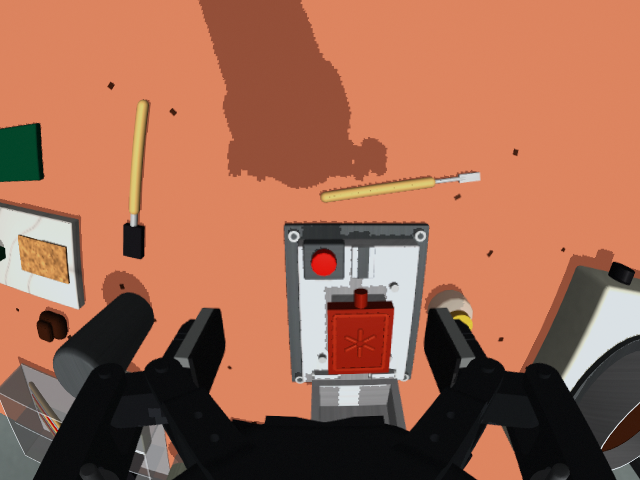

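The lid is open, with the red plaque on the core at (360,338), the stub at (361,297) and foot corners at (286,223), (428,223), (293,383) and (411,381). I'll refit the mould from these and get the numbers for a 45° tilted pre-grasp.

```bash
python3 - <<'E'
from h import *
m=np.load("pics/w3.npy",allow_pickle=True).item()
uv=np.array([(286,223),(428,223),(293,383),(411,381),(323.4,264)]);L=[(-95,-70,8),(-95,70,8),(95,-70,8),(95,70,8),(-74.5,-32,55)]
p,e=fit(m,L,uv,[540,250,.2]);print(p,np.degrees(p[2]),e.tolist())
im=cv2.imread("pics/w3.png");k=im[290:380,320:400];cv2.imwrite("pics/c.png",k)
h=cv2.cvtColor(im,cv2.COLOR_BGR2HSV);mk=(((h[...,0]<8)|(h[...,0]>172))&(h[...,1]>150)&(h[...,2]>60)).astype(np.uint8)
for row in range(290,380,5):
    x=np.flatnonzero(mk[row,320:400]);print(row,x.min()+320 if len(x) else None,x.max()+320 if len(x) else None,end="; ")
pp=W(p,[(-36,-29,64),(-36,29,64),(36,-29,64),(36,29,64),(36,0,64),(-50,0,57)]);print(proj(m,pp).round(0).tolist())
pre=W(p,[(-70,0,57)])[0]+[0,0,70];print(W(p,[(0,0,57)]),pre)
go([470,235,190],down(11.3,45))
E
```

```text
[5.34144202e+02 2.48534055e+02 2.00821786e-01] 11.506240765119822 [[-2.7, 1.6], [1.5, 0.8], [-0.6, -1.5], [0.4, -2.3], [0.3, -0.2]]
290 None None; 295 354 366; 300 354 366; 305 354 366; 310 328 393; 315 328 392; 320 328 392; 325 328 391; 330 328 391; 335 328 390; 340 328 390; 345 328 390; 350 328 390; 355 328 389; 360 328 388; 365 328 388; 370 328 388; 375 None None; [[328.0, 309.0], [394.0, 308.0], [328.0, 374.0], [388.0, 372.0], [358.0, 373.0], [361.0, 291.0]]
[[534.14420226 248.53405462  57.        ]] [465.55099343 234.57082783 127.        ]
t 3.25 travel [-0.0465, 0.0316, 0.0229] rotation [-0.0026, -0.7861, -0.0037] q [-37.0, 11.0, 8.0, 115.0, -2.0, 55.0, 73.0]
```

Emit:
jog_arm --increments '[{"travel":[-0.046,0.032,0.023],"rotation":[0,-0.786,0],"gripper":1},{"travel":[-0.046,0.032,0.023],"rotation":[0,-0.786,0],"gripper":1},{"travel":[-0.046,0.032,0.023],"rotation":[0,-0.786,0],"gripper":1},{"travel":[-0.046,0.032,0.023],"rotation":[0,-0.786,0],"gripper":1},{"travel":[-0.046,0.032,0.023],"rotation":[0,-0.786,0],"gripper":1},{"travel":[-0.046,0.032,0.023],"rotation":[0,-0.786,0],"gripper":1},{"travel":[-0.046,0.032,0.023],"rotation":[0,-0.786,0],"gripper":1}]'

```text
time_s: 4.12
eef_pos: [476.4, 220.2, 188.1]
tool_rot: [-176.5, 41.6, -168.6]
contact_force: [1.1, -0.1, 0.1]
width: 85.4
```

```bash
python3 - <<'E'
from h import *
o=ctrl.get_obs();print(o["eef_pos"],o["tool_rot"],(rot(o["tool_rot"]).as_matrix()).round(3)[:,2])
go([470,235,190],down(11.5,45),o);print(o["q"].round(1))
E
```

```text
[476.40502662 220.23432386 188.14598055] [-176.50066503   41.62914631 -168.64083653] [ 0.662  0.071 -0.746]
t 4.12 travel [0.0013, 0.0155, -0.0046] rotation [-0.0627, -0.0589, 0.0] q [-63.0, 6.0, 18.0, 140.0, 91.0, 23.0, -30.0]
[-62.6   6.5  17.5 140.   91.   23.2 -29.6]
```

```bash
python3 - <<'E'
from h import *
T=down(11.5,45);tz=T.as_matrix()[:,2];g=np.array([534.1,248.5,57])
print(tz);go(g-85*tz,T)
E
```

```text
[ 0.6929114   0.14097442 -0.70710678]
t 4.12 travel [0.0457, 0.0195, 0.0534] rotation [-0.0627, -0.0589, 0.0] q [-63.0, 6.0, 18.0, 140.0, 91.0, 23.0, -30.0]
```

Emit:
jog_arm --increments '[{"travel":[0.046,0.02,0.053],"rotation":[-0.063,-0.059,0],"gripper":1},{"travel":[0.046,0.02,0.053],"rotation":[-0.063,-0.059,0],"gripper":1},{"travel":[0.046,0.02,0.053],"rotation":[-0.063,-0.059,0],"gripper":1},{"travel":[0.046,0.02,0.053],"rotation":[-0.063,-0.059,0],"gripper":1},{"travel":[0.046,0.02,0.053],"rotation":[-0.063,-0.059,0],"gripper":1}]'

```text
time_s: 4.75
eef_pos: [475.2, 235.5, 117.0]
tool_rot: [-179.7, 45.0, -168.4]
contact_force: [0.1, -0.1, 0.6]
width: 85.4
```

```bash
python3 - <<'E'
from h import *
o=ctrl.get_obs();print(o["eef_pos"],o["tool_rot"],o["q"].round(1))
T=down(11.5,45);tz=T.as_matrix()[:,2];g=np.array([534.1,248.5,57])
go(g-85*tz,T,o);go(g+5*tz,T,o)
E
```

```text
[475.19537029 235.48758118 116.97405273] [-179.7290474    44.95121078 -168.43049227] [-53.9  19.1   8.  144.8 133.2  30.9 -75.6]
t 4.75 travel [-0.0002, 0.001, 0.0001] rotation [-0.0039, -0.0008, 0.0009] q [-54.0, 19.0, 8.0, 145.0, 133.0, 31.0, -76.0]
t 4.75 travel [-0.0003, 0.0014, 0.0901] rotation [-0.0039, -0.0008, 0.0009] q [-54.0, 19.0, 8.0, 145.0, 133.0, 31.0, -76.0]
```

Emit:
jog_arm --increments '[{"travel":[0,0.001,0.03],"rotation":[-0.004,0,0],"gripper":1},{"travel":[0,0.001,0.055],"rotation":[-0.004,0,0],"gripper":1},{"travel":[0,0.001,0.07],"rotation":[-0.004,0,0],"gripper":1},{"travel":[0,0.001,0.08],"rotation":[-0.004,0,0],"gripper":1},{"travel":[0,0.001,0.088],"rotation":[-0.004,0,0],"gripper":1},{"travel":[0,0.001,0.092],"rotation":[-0.004,0,0],"gripper":1},{"travel":[0,0.001,0.092],"rotation":[-0.004,0,0],"gripper":1}]'

```text
time_s: 5.62
eef_pos: [538.7, 249.0, 51.9]
tool_rot: [-179.9, 44.9, -168.4]
contact_force: [-0.3, 0.7, 0.8]
width: 85.3
```

```bash
python3 - <<'E'
from h import *
o=ctrl.get_obs();print(o["eef_pos"],o["tool_rot"],o["q"].round(1),o["contact_force"])
T=down(11.5,45);tz=T.as_matrix()[:,2];g=np.array([534.1,248.5,57])
go(g+8*tz,T,o)
m,im=wrist("w4")
E
```

```text
[538.73662091 248.99728152  51.88481516] [-179.94127382   44.94906522 -168.42246111] [-44.5  32.3   4.3 138.  146.8  35.4 -85.2] [-0.26150586  0.65682566  0.80668876]
t 5.62 travel [-0.0003, 0.0004, 0.0011] rotation [-0.0001, -0.0009, 0.001] q [-45.0, 32.0, 4.0, 138.0, 147.0, 35.0, -85.0]
```

View pics/w4.png

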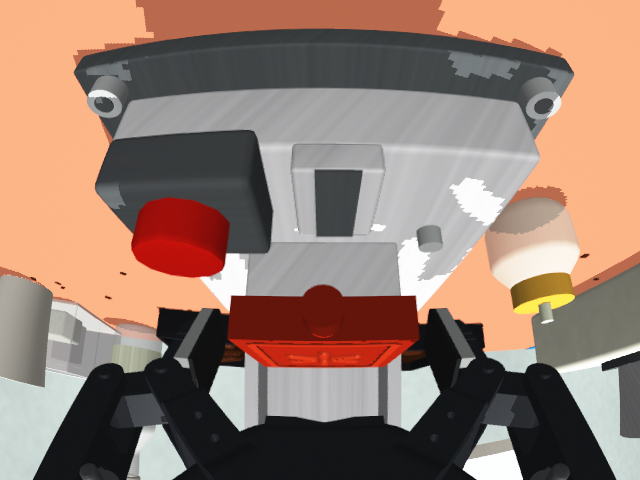

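The plaque spans x 230–417 and is centred between the open pads at 205 and 440, with the button and lamp clear. Closing now.

Emit:
jog_arm --increments '[{"travel":[0,0,0.001],"rotation":[0,0,0],"gripper":0.55},{"travel":[0,0,0.001],"rotation":[0,0,0],"gripper":0.55},{"travel":[0,0,0.001],"rotation":[0,0,0],"gripper":0.55},{"travel":[0,0,0.001],"rotation":[0,0,0],"gripper":0.55},{"travel":[0,0,0.001],"rotation":[0,0,0],"gripper":0.55},{"travel":[0,0,0.001],"rotation":[0,0,0],"gripper":0.55}]' --grip_force 35

```text
time_s: 6.42
eef_pos: [539.3, 249.2, 51.6]
tool_rot: [-180.0, 45.0, -168.4]
contact_force: [-3.4, -1.3, 5.9]
width: 57.3
```

```bash
python3 - <<'E'
from h import *
o=ctrl.get_obs();print(o["eef_pos"],o["width"],o["contact_force"])
go(o["eef_pos"]+[0,0,130],down(11.5,45),o)
E
```

```text
[539.28289884 249.18934598  51.57401922] 57.27503333222624 [-3.41208112 -1.28817236  5.87657168]
t 6.42 travel [-0.0919, -0.0001, -0.092] rotation [0.0002, -0.0004, 0.0009] q [-44.0, 32.0, 4.0, 138.0, 147.0, 35.0, -85.0]
```

Emit:
jog_arm --increments '[{"travel":[-0.005,0,-0.005],"rotation":[0,0,0],"gripper":0.55},{"travel":[-0.018,0,-0.018],"rotation":[0,0,0],"gripper":0.55},{"travel":[-0.035,0,-0.035],"rotation":[0,0,0],"gripper":0.55},{"travel":[-0.053,0,-0.053],"rotation":[0,0,0],"gripper":0.55},{"travel":[-0.071,0,-0.071],"rotation":[0,0,0],"gripper":0.55},{"travel":[-0.085,0,-0.085],"rotation":[0,0,0],"gripper":0.55},{"travel":[-0.092,0,-0.092],"rotation":[0,0,0],"gripper":0.55},{"travel":[-0.092,0,-0.092],"rotation":[0,0,0],"gripper":0.55}]'

```text
time_s: 7.42
eef_pos: [539.2, 249.8, 182.6]
tool_rot: [179.9, 45.0, -168.5]
contact_force: [0.1, 0.9, 0.1]
width: 57.8
```

```bash
python3 - <<'E'
from h import *
m,im=wrist("w5")
o=ctrl.get_obs();print(o["eef_pos"],o["tool_rot"],o["width"],o["contact_force"],o["q"].round(1))
print(red(im))
E
```

```text
[539.03141258 249.64065344 181.92765519] [ 179.95408547   44.98939012 -168.45088579] 57.95331861508598 [-0.17027026  0.18148149 -0.8330927 ] [-61.5  13.8  23.7 135.9 121.7  17.1 -56.4]
[(np.int32(196), [308, 327, 28, 12], [323.7, 332.6]), (np.int32(3997), [230, 340, 189, 28], [323.6, 352.9])]
```

View pics/w5.png

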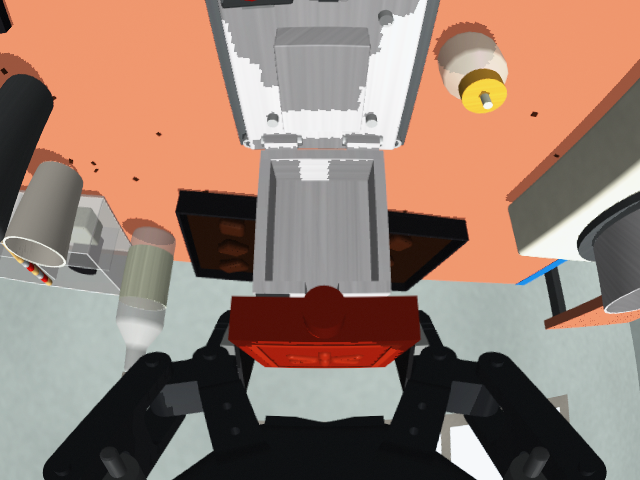

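The plaque keeps the same place in the grip (230–418, rows 295–367), the lid stands open and the core is bare. Next I'll carry it above the pad.

```bash
python3 - <<'E'
from h import *
m=np.load("pics/w5.npy",allow_pickle=True).item()
T=down(11.5,45)
r=T.inv().apply(np.array([534.1,248.5,57])-[539.3,249.2,51.6]);print("plaque middle in tool",r)
o=ctrl.get_obs();Rc=rot(o["tool_rot"])
# plaque axes in tool (mould aligned)
P=T.inv()*R.from_euler("z",11.5,degrees=True)
c=[(-36,-29,-7),(-36,29,-7),(-36,-29,7),(-36,29,7),(36,-29,7),(36,29,7)]
print(proj(m,o["eef_pos"]+Rc.apply(P.apply(c)+r)).round(0).tolist())
go([515,80,192],down(5,45),o);go([545,-115,185],down(.3,45),o)
E
```

```text
plaque middle in tool [-0.11655523  0.35076597 -7.52019801]
[[229.0, 292.0], [416.0, 292.0], [226.0, 336.0], [420.0, 336.0], [263.0, 365.0], [383.0, 365.0]]
t 7.47 travel [0.0336, -0.1614, -0.0479] rotation [0.0816, -0.0002, 0.0808] q [-62.0, 14.0, 24.0, 136.0, 122.0, 17.0, -56.0]
t 7.47 travel [0.0453, -0.3584, -0.0499] rotation [0.1396, -0.0002, 0.1388] q [-62.0, 14.0, 24.0, 136.0, 122.0, 17.0, -56.0]
```

Emit:
jog_arm --increments '[{"travel":[0.015,-0.05,-0.02],"rotation":[0.03,0,0.03],"gripper":0.55},{"travel":[0.025,-0.1,-0.035],"rotation":[0.06,0,0.06],"gripper":0.55},{"travel":[0.034,-0.15,-0.046],"rotation":[0.08,0,0.08],"gripper":0.55},{"travel":[0.036,-0.2,-0.048],"rotation":[0.1,0,0.1],"gripper":0.55},{"travel":[0.04,-0.25,-0.05],"rotation":[0.12,0,0.12],"gripper":0.55},{"travel":[0.043,-0.3,-0.05],"rotation":[0.13,0,0.13],"gripper":0.55},{"travel":[0.045,-0.34,-0.05],"rotation":[0.1396,0,0.1388],"gripper":0.55},{"travel":[0.045,-0.358,-0.05],"rotation":[0.1396,0,0.1388],"gripper":0.55},{"travel":[0.045,-0.358,-0.05],"rotation":[0.1396,0,0.1388],"gripper":0.55},{"travel":[0.045,-0.358,-0.05],"rotation":[0.1396,0,0.1388],"gripper":0.55}]'

```text
time_s: 8.72
eef_pos: [544.5, -114.9, 184.4]
tool_rot: [179.9, 44.9, -179.8]
contact_force: [-1.3, -0.0, -0.7]
width: 57.5
```

```bash
python3 - <<'E'
from h import *
m,im=wrist("w6")
o=ctrl.get_obs();print(o["eef_pos"],o["tool_rot"],o["width"],o["contact_force"],o["q"].round(1))
print(red(im))
E
```

```text
[ 544.73660492 -113.71502943  184.66123116] [ 179.93484583   44.92873069 -179.72153409] 56.79703351285632 [ 0.11512401  0.57671696 -2.0072738 ] [   3.6    9.6    9.4  139.6  218.7   16.9 -119.1]
[(np.int32(151), [307, 273, 49, 25], [332.2, 285.8]), (np.int32(240), [313, 325, 25, 14], [325.1, 332.0]), (np.int32(4043), [229, 340, 190, 28], [323.9, 352.8])]
```

View pics/w6.png

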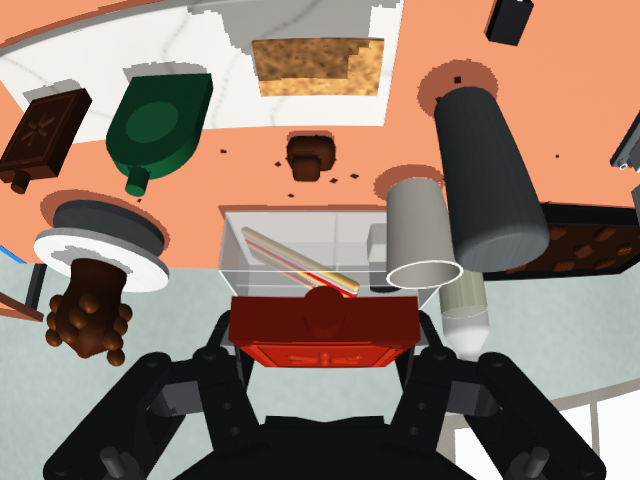

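The pad lies straight below, with corners at about (252,40), (384,37), (379,97) and (261,95). The green and brown plaques are at left, untouched.

```bash
python3 - <<'E'
from h import *
m=np.load("pics/w6.npy",allow_pickle=True).item()
uv=np.array([(252,40),(384,37),(379,97),(261,95)]);L=[(-23,-40,23),(-23,40,23),(23,40,23),(23,-40,23)]
c=at(m,uv,23);print(c.round(1).tolist())
p,e=fit(m,L,uv,[545,-115,0]);print("pad",p,np.degrees(p[2]),e.tolist())
im=cv2.imread("pics/w6.png")
print(at(m,[(385,126)],20),"slab corner; scene says",W([548.4,-215.9,.0051],[(55,150,20)]))
# back edge of slab
print(at(m,[(385,126),(250,132)],20))
for s in(45,90,135,180): go([545,-115,200],down(0,45,s))
E
```

```text
[[520.0, -157.4, 23.0], [518.1, -78.8, 23.0], [568.2, -76.4, 23.0], [566.3, -157.4, 23.0]]
pad [ 5.42457740e+02 -1.17544034e+02  1.80982774e-02] 1.0369549134873095 [[-0.8, 0.3], [1.2, 1.0], [-0.6, -3.7], [0.3, -0.1]]
[[600.62021494 -67.63824253  20.        ]] slab corner; scene says [[602.63428804 -65.62145196  20.        ]]
[[ 600.62021494  -67.63824253   20.        ]
 [ 607.29591697 -171.68680048   20.        ]]
t 8.78 travel [-0.011, -0.0013, -0.0107] rotation [0.0038, -0.003, 0.7888] q [4.0, 10.0, 9.0, 140.0, 219.0, 17.0, -119.0]
t 8.78 travel [-0.011, -0.0013, -0.0107] rotation [0.0026, -0.0046, 1.5742] q [4.0, 10.0, 9.0, 140.0, 219.0, 17.0, -119.0]
t 8.78 travel [-0.011, -0.0013, -0.0107] rotation [0.0008, -0.006, 2.3596] q [4.0, 10.0, 9.0, 140.0, 219.0, 17.0, -119.0]
t 8.78 travel [-0.011, -0.0013, -0.0107] rotation [0.002, 0.0072, -3.1381] q [4.0, 10.0, 9.0, 140.0, 219.0, 17.0, -119.0]
```

```bash
python3 - <<'E'
from h import *
m=np.load("pics/w6.npy",allow_pickle=True).item();im=cv2.imread("pics/w6.png")
def pad(m,im,x0,y0,x1,y1,n):
    h=cv2.cvtColor(im,cv2.COLOR_BGR2HSV)[y0:y1,x0:x1]
    k=(h[...,1]>70).astype(np.uint8);k=cv2.morphologyEx(k,cv2.MORPH_CLOSE,np.ones((3,3)))
    c=max(cv2.findContours(k,0,cv2.CHAIN_APPROX_NONE)[0],key=cv2.contourArea)[:,0]+[x0,y0]
    w=at(m,c,23)[:,:2];(cx,cy),s,a=cv2.minAreaRect(w.astype(np.float32));print(n,(cx,cy),s,a,len(c))
    def cost(p): # distance of contour points to rectangle boundary
        d=w-p[:2];C,S=np.cos(p[2]),np.sin(p[2]);l=np.abs(np.c_[C*d[:,0]+S*d[:,1],-S*d[:,0]+C*d[:,1]])-[23,40]
        return np.where((l>0).any(1),np.hypot(*np.maximum(l,0).T),l.max(1))
    r=least_squares(cost,[544,-116,0],loss="soft_l1",x_scale=[1,1,.01]);print(r.x,np.degrees(r.x[2]),"res",np.abs(r.fun).mean())
pad(m,im,235,25,395,115,"w6")
ms=ctrl.camera_model("scene");s=cv2.imread("pics/scene0.png");pad(ms,s,262,190,292,222,"scene (clipped)")
# slab edges in w6: white->orange back edge and left
hs=cv2.cvtColor(im,cv2.COLOR_BGR2HSV)
E=[]
for u in range(225,381,5):
    col=hs[100:160,u,1];v=100+np.argmax(col>70);E.append((u,v))
w=at(m,E,20);f=np.polyfit(w[:,1],w[:,0],1);print("slab back edge yaw",-np.degrees(np.arctan(f[0])),np.polyval(f,-116),np.std(w[:,0]-np.polyval(f,w[:,1])))
E2=[]
for v in range(20,121,5):
    row=hs[v,384:420,1];E2.append((384+np.argmax(row>70),v))
w=at(m,E2,20);f=np.polyfit(w[:,0],w[:,1],1);print("slab +y edge yaw",np.degrees(np.arctan(f[0])),np.polyval(f,545),np.std(w[:,1]-np.polyval(f,w[:,0])))
E
```

```text
w6 (543.3975830078125, -118.08967590332031) (47.57575225830078, 79.84455108642578) 0.3307470977306366 357
[ 5.43260333e+02 -1.18055590e+02  8.32220509e-03] 0.47682722817857326 res 0.3358272893643288
scene (clipped) (546.1974487304688, -128.43795776367188) (58.185333251953125, 45.966365814208984) 89.90879821777344 71
[ 5.45168250e+02 -1.16607178e+02  4.80980231e-02] 2.75581372868475 res 4.662670933293051
slab back edge yaw 0.2157570126004111 601.5792415504781 0.29658700267385135
slab +y edge yaw 0.4099949535434369 -69.08837254150328 0.20300805644699707
```

Emit:
jog_arm --increments '[{"travel":[-0.005,-0.001,-0.005],"rotation":[0,0,0.17],"gripper":0.55},{"travel":[-0.011,-0.001,-0.011],"rotation":[0,0,0.34],"gripper":0.55},{"travel":[-0.011,-0.001,-0.011],"rotation":[0,0,0.51],"gripper":0.55},{"travel":[-0.011,-0.001,-0.011],"rotation":[0,0,0.68],"gripper":0.55},{"travel":[-0.011,-0.001,-0.011],"rotation":[0,0,0.85],"gripper":0.55},{"travel":[-0.011,-0.001,-0.011],"rotation":[0,0,1.02],"gripper":0.55},{"travel":[-0.011,-0.001,-0.011],"rotation":[0,0,1.19],"gripper":0.55},{"travel":[-0.011,-0.001,-0.011],"rotation":[0,0,1.36],"gripper":0.55},{"travel":[-0.011,-0.001,-0.011],"rotation":[0,0,1.53],"gripper":0.55},{"travel":[-0.011,-0.001,-0.011],"rotation":[0,0,1.65],"gripper":0.55}]'

```text
time_s: 10.02
eef_pos: [544.6, -112.2, 199.9]
tool_rot: [135.2, -3.5, 87.1]
contact_force: [-0.3, 0.1, -0.7]
width: 57.1
```

```bash
python3 - <<'E'
from h import *
o=ctrl.get_obs();print(o["eef_pos"],o["width"])
go([545,-117,190],down(.4,45,180),o)
E
```

```text
[ 544.62401458 -112.24106112  199.87584088] 57.077197665886565
t 10.03 travel [-0.0053, -0.0063, 0.0072] rotation [-0.0037, -0.0003, 1.487] q [60.0, 14.0, -52.0, 136.0, 172.0, 8.0, -163.0]
```

Joint 7 is running to its end (-163), because a positive tool-z turn lowers q7. I'll turn back the other way.

Emit:
jog_arm --increments '[{"travel":[0,0,0],"rotation":[0,0,-0.18],"gripper":0.55},{"travel":[0,0,0],"rotation":[0,0,-0.36],"gripper":0.55},{"travel":[0,0,0],"rotation":[0,0,-0.54],"gripper":0.55},{"travel":[0,0,0],"rotation":[0,0,-0.72],"gripper":0.55},{"travel":[0,0,0],"rotation":[0,0,-0.9],"gripper":0.55},{"travel":[0,0,0],"rotation":[0,0,-1.08],"gripper":0.55},{"travel":[0,0,0],"rotation":[0,0,-1.26],"gripper":0.55},{"travel":[0,0,0],"rotation":[0,0,-1.44],"gripper":0.55},{"travel":[0,0,0],"rotation":[0,0,-1.62],"gripper":0.55},{"travel":[0,0,0],"rotation":[0,0,-1.8],"gripper":0.55}]'

```text
time_s: 11.28
eef_pos: [544.6, -109.4, 199.7]
tool_rot: [-171.7, 44.2, -167.2]
contact_force: [0.9, 0.2, -0.0]
width: 57.6
```

```bash
python3 - <<'E'
from h import *
o=ctrl.get_obs();print(o["eef_pos"],o["width"])
go([545,-117,195],down(.4,45,-90),o);go([545,-117,195],down(.4,45,180),o)
E
```

```text
[ 544.63102917 -109.3873055   199.65292571] 57.56711028016247
t 11.28 travel [0.0042, -0.0071, 0.0035] rotation [0.0064, 0.003, -1.4169] q [37.0, 9.0, -27.0, 137.0, 208.0, 10.0, -98.0]
t 11.28 travel [0.0042, -0.0071, 0.0035] rotation [0.0033, 0.0092, -2.9877] q [37.0, 9.0, -27.0, 137.0, 208.0, 10.0, -98.0]
```

Emit:
jog_arm --increments '[{"travel":[0.004,-0.007,0.003],"rotation":[0,0,-0.18],"gripper":0.55},{"travel":[0.004,-0.007,0.003],"rotation":[0,0,-0.36],"gripper":0.55},{"travel":[0.004,-0.007,0.003],"rotation":[0,0,-0.54],"gripper":0.55},{"travel":[0.004,-0.007,0.003],"rotation":[0,0,-0.72],"gripper":0.55},{"travel":[0.004,-0.007,0.003],"rotation":[0,0,-0.9],"gripper":0.55},{"travel":[0.004,-0.007,0.003],"rotation":[0,0,-1.08],"gripper":0.55},{"travel":[0.004,-0.007,0.003],"rotation":[0,0,-1.26],"gripper":0.55},{"travel":[0.004,-0.007,0.003],"rotation":[0,0,-1.44],"gripper":0.55},{"travel":[0.004,-0.007,0.003],"rotation":[0,0,-1.62],"gripper":0.55},{"travel":[0.004,-0.007,0.003],"rotation":[0,0,-1.8],"gripper":0.55}]'

```text
time_s: 12.52
eef_pos: [544.9, -114.0, 195.3]
tool_rot: [-137.3, -15.2, -72.9]
contact_force: [-1.3, 0.3, -0.7]
width: 57.8
```

```bash
python3 - <<'E'
from h import *
o=ctrl.get_obs();print(o["eef_pos"],o["width"])
go([545,-117,195],down(.4,45,180),o)
E
```

```text
[ 544.88904368 -114.00443164  195.29569598] 57.75193260340057
t 12.53 travel [0.0027, 0.0013, 0.0002] rotation [-0.0065, 0.0082, -1.1792] q [15.0, 8.0, -3.0, 138.0, 222.0, 14.0, -9.0]
```

Emit:
jog_arm --increments '[{"travel":[0.003,0.001,0],"rotation":[-0.001,0.002,-0.18],"gripper":0.55},{"travel":[0.003,0.001,0],"rotation":[-0.002,0.003,-0.36],"gripper":0.55},{"travel":[0.003,0.001,0],"rotation":[-0.003,0.004,-0.54],"gripper":0.55},{"travel":[0.003,0.001,0],"rotation":[-0.004,0.005,-0.72],"gripper":0.55},{"travel":[0.003,0.001,0],"rotation":[-0.005,0.006,-0.9],"gripper":0.55},{"travel":[0.003,0.001,0],"rotation":[-0.006,0.008,-1.08],"gripper":0.55},{"travel":[0.003,0.001,0],"rotation":[-0.0065,0.008,-1.179],"gripper":0.55},{"travel":[0.003,0.001,0],"rotation":[-0.0065,0.008,-1.179],"gripper":0.55}]'

```text
time_s: 13.52
eef_pos: [545.2, -114.6, 195.3]
tool_rot: [-179.9, -45.0, 0.5]
contact_force: [0.2, 0.0, -0.0]
width: 57.5
```

```bash
python3 - <<'E'
from h import *
o=ctrl.get_obs();print(o["eef_pos"],o["tool_rot"],o["width"],o["contact_force"],o["q"].round(1))
go([549.3,-117.3,95],down(.4,45,180),o)
E
```

```text
[ 545.24721143 -114.61077523  195.29986222] [-179.89772666  -44.98338797    0.51403957] 57.45774751749185 [ 0.18363296  0.0208478  -0.02935786] [  3.1   8.2  10.3 138.9 224.4  15.6  55.5]
t 13.53 travel [-0.0681, 0.0029, 0.0738] rotation [-0.0032, 0.0003, 0.0014] q [3.0, 8.0, 10.0, 139.0, 224.0, 16.0, 55.0]
```

Emit:
jog_arm --increments '[{"travel":[-0.02,0.001,0.022],"rotation":[-0.003,0,0.001],"gripper":0.55},{"travel":[-0.04,0.002,0.044],"rotation":[-0.003,0,0.001],"gripper":0.55},{"travel":[-0.056,0.003,0.061],"rotation":[-0.003,0,0.001],"gripper":0.55},{"travel":[-0.068,0.003,0.074],"rotation":[-0.003,0,0.001],"gripper":0.55},{"travel":[-0.068,0.003,0.074],"rotation":[-0.003,0,0.001],"gripper":0.55},{"travel":[-0.068,0.003,0.074],"rotation":[-0.003,0,0.001],"gripper":0.55}]'

```text
time_s: 14.28
eef_pos: [549.8, -116.8, 95.4]
tool_rot: [-179.9, -45.0, 0.4]
contact_force: [0.9, -0.5, -0.9]
width: 57.3
```

```bash
python3 - <<'E'
from h import *
o=ctrl.get_obs();print(o["eef_pos"],o["tool_rot"],o["width"],o["q"].round(1))
m,im=wrist("w7");s=ctrl.read_camera("side");cv2.imwrite("pics/s7.png",s)
sc=ctrl.read_camera("scene")
c=cv2.resize(s[230:350,300:440],None,fx=2.6,fy=2.6,interpolation=cv2.INTER_CUBIC)
d=cv2.resize(sc[120:240,220:360],None,fx=2.6,fy=2.6,interpolation=cv2.INTER_CUBIC)
b=cv2.resize(im,(400,300));e=np.zeros((300,c.shape[1]*2,3),np.uint8);e[:,150:550]=b
cv2.imwrite("pics/m7.png",np.vstack([np.hstack([c,d]),e]));print(c.shape)
E
```

```text
[ 549.78143909 -116.82614258   95.36898671] [-179.94020225  -45.00578859    0.39139576] 57.33041425696234 [ -0.9  24.9  16.1 142.3 206.8  34.5  72.7]
(312, 364, 3)
```

View pics/m7.png

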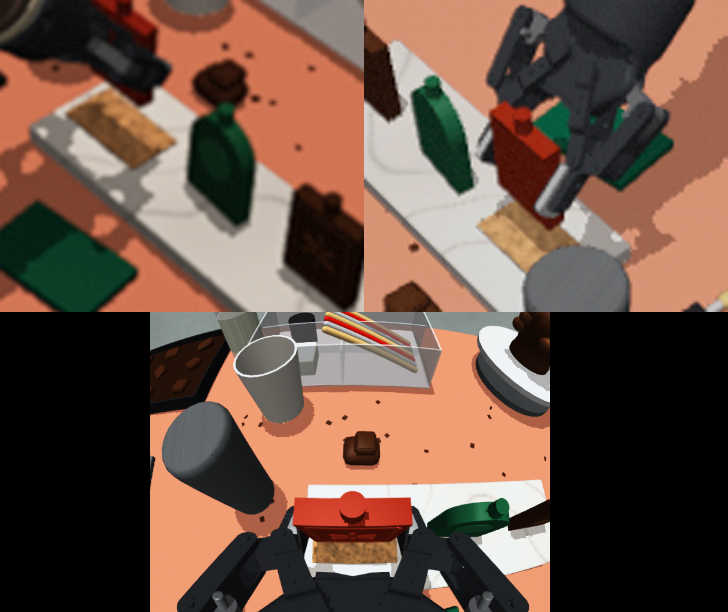

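The plaque hangs upright with its stub up over the pad, and the neighbours are clear. I'll check the pad's visible strip against the plaque at full resolution.

```bash
python3 - <<'E'
from h import *
m=np.load("pics/w7.npy",allow_pickle=True).item();im=cv2.imread("pics/w7.png")
h=cv2.cvtColor(im,cv2.COLOR_BGR2HSV)
k=((h[...,1]>70)&(h[...,0]>9)&(h[...,0]<25)&(h[...,2]>60)).astype(np.uint8);k[:355]=0;k[:,:240]=0;k[:,420:]=0
n,l,s,c=cv2.connectedComponentsWithStats(k);i=1+np.argmax(s[1:,4]);print(s[i])
L=[]
for v in range(360,420,4):
    x=np.flatnonzero(l[v]==i)
    if len(x)>40:
        w=at(m,[(x.min(),v),(x.max(),v)],23);print(v,x.min(),x.max(),w[:,:2].round(1).tolist())
for u in (270,300,330,360,390):
    y=np.flatnonzero(l[:,u]==i)
    if len(y):print(u,y.max(),at(m,[(u,y.max())],23).round(1))
# plaque predicted vs seen
P=R.from_euler("z",.4,degrees=True)*R.from_matrix(np.array([[0,0,-1],[0,-1,0],[-1,0,0]]).T)
mid=np.array([549.8,-116.8,95.4])-7.5*np.array([.707,0,-.707])
cc=np.array([(-36,-29,-7),(-36,29,-7),(-36,-29,7),(-36,29,7)]);print(proj(m,mid+P.apply(cc)).round(0).tolist())
r=red(im);print(r)
q=((h[...,0]<8)|(h[...,0]>172))&(h[...,1]>150)&(h[...,2]>50)
for v in range(295,350,5):
    x=np.flatnonzero(q[v,200:460])+200
    if len(x):print(v,x.min(),x.max(),end="; ")
E
```

```text
[ 260  361  136   42 4568]
368 261 394 [[540.7, -78.7], [541.1, -157.9]]
372 261 394 [[538.3, -78.8], [538.7, -157.8]]
376 260 394 [[535.8, -78.3], [536.2, -157.7]]
380 260 394 [[533.4, -78.4], [533.8, -157.6]]
384 260 394 [[531.0, -78.5], [531.4, -157.6]]
388 260 394 [[528.5, -78.6], [529.0, -157.5]]
392 260 395 [[526.1, -78.7], [526.5, -158.0]]
396 260 395 [[523.7, -78.8], [524.1, -158.0]]
400 260 394 [[521.3, -78.9], [521.7, -157.3]]
270 401 [[521.  -84.8  23. ]]
300 401 [[ 521.7 -102.4   23. ]]
330 402 [[ 521.3 -119.8   23. ]]
360 401 [[ 521.8 -137.2   23. ]]
390 400 [[ 521.8 -154.9   23. ]]
[[233.0, 295.0], [419.0, 295.0], [229.0, 339.0], [423.0, 339.0]]
[(np.int32(163), [306, 0, 39, 14], [325.5, 6.3]), (np.int32(670), [279, 7, 103, 45], [325.9, 27.7]), (np.int32(6474), [229, 287, 191, 56], [334.5, 316.2]), (np.int32(342), [246, 343, 157, 4], [326.3, 345.2]), (np.int32(200), [286, 355, 32, 9], [301.1, 359.0]), (np.int32(200), [331, 355, 31, 9], [346.9, 359.0]), (np.int32(88), [280, 367, 88, 1], [323.5, 367.0])]
295 206 341; 300 202 416; 305 200 416; 310 202 417; 315 213 418; 320 203 418; 325 201 418; 330 204 419; 335 207 419; 340 229 419; 345 202 412;
```

```bash
python3 - <<'E'
from h import *
for z in (70,57):go([550.2,-119,z],down(.4,45,180))
E
```

```text
t 14.43 travel [-0.0183, 0.0016, 0.0185] rotation [-0.0003, -0.0016, -0.0] q [-1.0, 25.0, 16.0, 142.0, 207.0, 35.0, 73.0]
t 14.43 travel [-0.0275, 0.0017, 0.0277] rotation [-0.0003, -0.0016, -0.0] q [-1.0, 25.0, 16.0, 142.0, 207.0, 35.0, 73.0]
```

Emit:
jog_arm --increments '[{"travel":[-0.01,0.001,0.01],"rotation":[0,-0.001,0],"gripper":0.55},{"travel":[-0.018,0.0016,0.018],"rotation":[0,-0.001,0],"gripper":0.55},{"travel":[-0.023,0.0017,0.023],"rotation":[0,-0.001,0],"gripper":0.55},{"travel":[-0.026,0.0017,0.026],"rotation":[0,-0.001,0],"gripper":0.55},{"travel":[-0.0275,0.0017,0.0277],"rotation":[0,-0.001,0],"gripper":0.55},{"travel":[-0.0275,0.0017,0.0277],"rotation":[0,-0.001,0],"gripper":0.55}]'

```text
time_s: 15.18
eef_pos: [550.2, -119.0, 56.9]
tool_rot: [-180.0, -45.0, 0.4]
contact_force: [0.7, -0.7, -1.3]
width: 57.3
```

```bash
python3 - <<'E'
from h import *
for i in range(3):
    o=ctrl.get_obs();print(o["eef_pos"],o["tool_rot"],o["contact_force"]);ctrl.read_camera("side") if i<2 else 0
go([550.2,-119,55],down(.4,45,180),o)
m,im=wrist("w8")
h=cv2.cvtColor(im,cv2.COLOR_BGR2HSV)
E
```

```text
[ 550.18688419 -119.00092641   56.91454489] [-179.98069141  -45.0250379     0.40210304] [ 0.69862944 -0.68694217 -1.25241904]
[ 550.26018312 -119.00104996   57.09149512] [-179.98412282  -45.04090275    0.40826851] [ 0.95190466 -0.56086191  0.29687022]
[ 550.26099    -119.04325234   57.16359622] [-179.98390044  -45.04595989    0.40293509] [ 0.58490119  0.98599222 -0.5360238 ]
t 15.28 travel [-0.0016, -0.0, 0.0015] rotation [-0.0003, -0.0008, 0.0] q [-1.0, 32.0, 16.0, 143.0, 204.0, 42.0, 75.0]
```

Creep down in half-millimetre rows.

Emit:
jog_arm --increments '[{"travel":[-0.0004,0,0.0004],"rotation":[0,0,0],"gripper":0.55},{"travel":[-0.0008,0,0.0008],"rotation":[0,0,0],"gripper":0.55},{"travel":[-0.0012,0,0.0012],"rotation":[0,0,0],"gripper":0.55},{"travel":[-0.0016,0,0.0016],"rotation":[0,0,0],"gripper":0.55},{"travel":[-0.0016,0,0.0016],"rotation":[0,0,0],"gripper":0.55}]'

```text
time_s: 15.95
eef_pos: [550.3, -119.0, 54.9]
tool_rot: [-180.0, -45.0, 0.4]
contact_force: [-0.0, 0.3, 0.1]
width: 57.2
```

Emit:
jog_arm --increments '[{"travel":[-0.0004,0,0.0004],"rotation":[0,0,0],"gripper":0.55},{"travel":[-0.0007,0,0.0007],"rotation":[0,0,0],"gripper":0.55},{"travel":[-0.0007,0,0.0007],"rotation":[0,0,0],"gripper":0.55}]'

```text
time_s: 16.32
eef_pos: [550.3, -119.1, 54.5]
tool_rot: [-180.0, -45.1, 0.4]
contact_force: [-3.9, 0.6, 6.3]
width: 57.2
```

Emit:
jog_arm --increments '[{"travel":[0.0001,0,-0.0001],"rotation":[0,0,0],"gripper":0.66},{"travel":[0.0001,0,-0.0001],"rotation":[0,0,0],"gripper":0.69},{"travel":[0.0001,0,-0.0001],"rotation":[0,0,0],"gripper":0.72},{"travel":[0.0001,0,-0.0001],"rotation":[0,0,0],"gripper":0.76},{"travel":[0.0001,0,-0.0001],"rotation":[0,0,0],"gripper":0.8},{"travel":[0.0001,0,-0.0001],"rotation":[0,0,0],"gripper":0.84},{"travel":[0.0001,0,-0.0001],"rotation":[0,0,0],"gripper":0.84}]' --grip_force 20

```text
time_s: 17.2
eef_pos: [550.3, -119.0, 54.6]
tool_rot: [-180.0, -45.1, 0.4]
contact_force: [-0.2, 0.5, 0.3]
width: 71.8
```

```bash
python3 - <<'E'
from h import *
o=ctrl.get_obs();print(o["width"],o["contact_force"],o["eef_pos"])
m,im=wrist("w9")
cv2.imwrite("pics/m9.png",im)
E
```

```text
71.80091011847823 [-0.19671388  0.50328202  0.3117538 ] [ 550.33203282 -119.03705949   54.59328918]
```

View pics/m9.png

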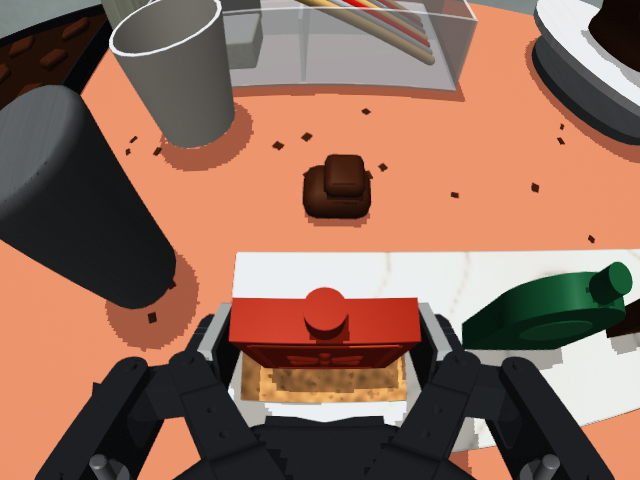

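The plaque stands alone, centred (230–420 against the pad's 241–408), with both pads free. I'll withdraw back, then up.

Emit:
jog_arm --increments '[{"travel":[0,0,-0.008],"rotation":[0,0,0],"gripper":0.84},{"travel":[0,0,-0.018],"rotation":[0,0,0],"gripper":0.84},{"travel":[0.005,0,-0.032],"rotation":[0,0,0],"gripper":0.84},{"travel":[0.018,0,-0.048],"rotation":[0,0,0],"gripper":0.84},{"travel":[0.035,0,-0.066],"rotation":[0,0,0],"gripper":0.84},{"travel":[0.06,0,-0.09],"rotation":[0,0,0],"gripper":0.84},{"travel":[0.085,0,-0.115],"rotation":[0,0,0],"gripper":0.84},{"travel":[0.1,0,-0.13],"rotation":[0,0,0],"gripper":0.84},{"travel":[0.1,0,-0.13],"rotation":[0,0,0],"gripper":0.84},{"travel":[0.1,0,-0.13],"rotation":[0,0,0],"gripper":0.84}]'

```text
time_s: 18.5
eef_pos: [528.0, -119.4, 216.7]
tool_rot: [-180.0, -45.1, 0.3]
contact_force: [1.2, 0.4, -0.5]
width: 71.6
```

```bash
python3 - <<'E'
from h import *
print(ctrl.get_obs()["contact_force"])
s=ctrl.read_camera("side");sc=ctrl.read_camera("scene");cv2.imwrite("pics/s10.png",s);cv2.imwrite("pics/sc10.png",sc)
c=cv2.resize(s[140:360,170:460],(400,303));d=cv2.resize(sc[100:440,180:520],(400,400))
d2=cv2.resize(sc[140:240,240:340],(400,400),interpolation=cv2.INTER_CUBIC);
o=np.zeros((800-200,800,3),np.uint8);o[:303,:400]=c;o[:400,400:]=d;o[303:600,:297]=d2[:297,:297]
cv2.imwrite("pics/m10.png",o)
E
```

```text
[ 1.16989118  0.39030793 -0.50794964]
```

View pics/m10.png

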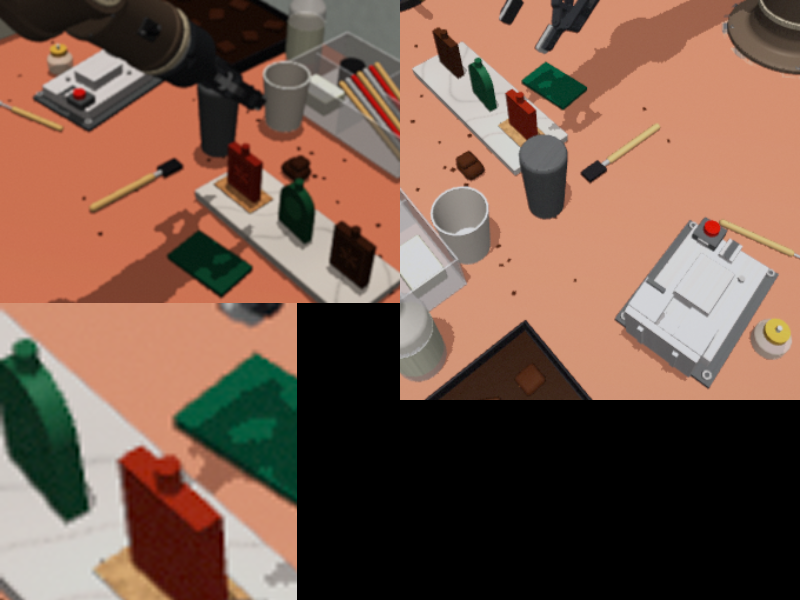

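The plaque stands by itself upright on the pad with the stub up, the lid is open at the mould, and everything else is in place. One numeric check of the centring before handing in.

```bash
python3 - <<'E'
from h import *
for n,f,box in(("side","s10",(300,225,380,300)),("scene","sc10",(260,150,310,230))):
    m=ctrl.camera_model(n);im=cv2.imread(f"pics/{f}.png");h=cv2.cvtColor(im,cv2.COLOR_BGR2HSV)
    k=np.zeros(h.shape[:2],np.uint8);x0,y0,x1,y1=box
    k[y0:y1,x0:x1]=((((h[...,0]<7)|(h[...,0]>173))&(h[...,1]>150)&(h[...,2]>40))*255)[y0:y1,x0:x1]
    k=cv2.morphologyEx(k,cv2.MORPH_OPEN,np.ones((2,2)))
    def ren(p):
        b=np.zeros_like(k);pts=[]
        for X,Y,lo,hi in((7,29,23,95),(6,6,95,109)):
            c=W(p,[(i*X,j*Y,z) for i in(-1,1) for j in(-1,1) for z in(lo,hi)])
            cv2.fillConvexPoly(b,cv2.convexHull(proj(m,c).astype(np.float32)).round().astype(int),255)
        return b
    best=max(((np.logical_and(k,b).sum()/np.logical_or(k,b).sum(),dx,dy,yaw) for dx in range(536,556) for dy in range(-126,-108) for yaw in(-4,-2,0,2,4) for b in [ren([dx,dy,np.radians(yaw)])]))
    print(n,best,(k>0).sum())
E
```

```text
side (np.float64(0.8934707903780069), 544, -118, -4) 783
scene (np.float64(0.8383594692400482), 544, -119, -4) 700
```

```bash
python3 - <<'E'
from h import *
m,im=wrist("w11");c=im[260:440,200:460]
cv2.imwrite("pics/c11.png",cv2.resize(c,None,fx=3,fy=3,interpolation=cv2.INTER_CUBIC))
E
```

```text
(no output)
```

View pics/c11.png

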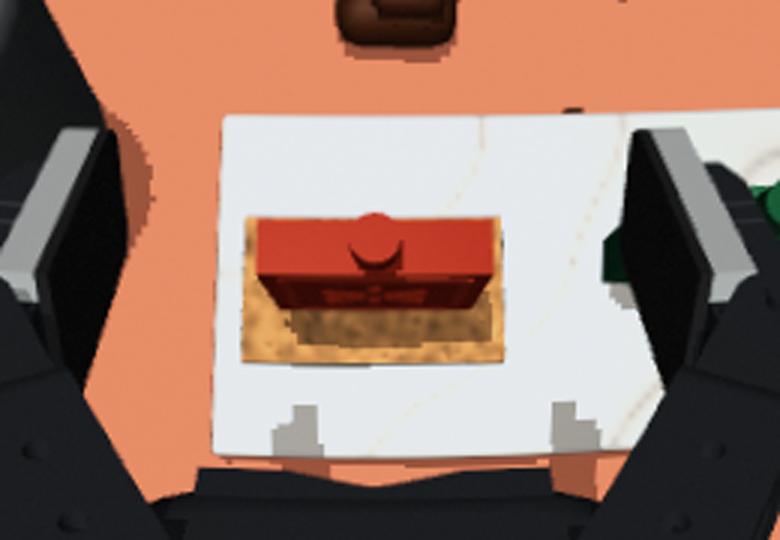

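From above, the plaque is square on the pad: pad spans 243–504, the plaque top 258–495, and the foot's front edge is level at row 309 where a centred foot should be. Handing in.

```bash
python3 -c "
from rig import ctrl
print(ctrl.get_obs()['time_s']);print(ctrl.hand_in())"
```

```text
18.65
the job is handed in; nothing more can be done
None
```

The red plaque is standing by itself, stub up, in the middle of the cork pad. The mould lid is open and the robot touches nothing. I handed in at 18.65 s of the 64 s allowed.

**What I did:**
- I pressed the button with the shut fingers (about 4 N) and the lid sprang open.
- I gripped the plaque by its long sides with the tool tilted 45°, lifted it, and turned it half round about the tool axis so the foot pointed down.
- I lowered it until it touched the pad (about 6 N), opened the fingers, and backed away.

**Last checks:**
- **Position:** the side and scene cameras put the plaque at (544, -118) and (544, -119) mm. The wrist camera puts the pad centre at about (544, -118) mm.
- **Squareness:** the last wrist picture shows the foot parallel to the pad's edges. The outline fit on the side and scene views preferred a yaw of -4°, the end of its search range. Those views are coarse, so I trusted the wrist picture.
- **Other objects:** nothing else looked moved in the last pictures; I checked this only by eye.

One move went wrong: my first half turn went the wrong way and took joint 7 to -163°, close to its limit of -163.78°. I turned back and went the other way. Joint 4 also came within about 0.7° of its limit on the approach to the mould. No reading showed either joint past its range.

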